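# Leak-check a bolted pressure cell with a hand-held detector wand

## Robot

A 6-joint arm with a two-finger parallel gripper is mounted at the origin on the work surface. World frame = base frame: x ahead of the robot, y to its left, z up, the work surface at z = 0. Lengths are in mm, angles in degrees, forces in N, time in s.
With the tool pointing down it reaches from about 350 to 850 mm from the base axis. Payload 8.1 kg.
Tool frame: the origin (TCP) lies midway between the tips of the shut fingers; the grasp point (between the pads) lies 19 mm behind it (r.pinch_z is the distance from the TCP to the grasp point, in mm); z points along the fingers, y is the line along which they close (so a half turn about z gives the same grasp; the last joint's range is limited). The gripper opens to 85 mm and grips with 20 to 120 N. Pads are 22 mm wide; open, the fingers measure 114 mm over their backs; the gripper's body (76 mm by 85 mm) begins 54 mm behind the grasp point. The pads swing forward as they close: fully open they stand 13 mm farther back than shut.
Start: joints at [-74.909, 7.471, 85.268, -0, 87.261, -4.893], TCP at [205.082, -563.867, 231.292] pointing down, gripper open.
Joint ranges: [-169.43, 169.43], [-51.17, 129.36], [1.28, 143.12], [-76.62, 256.62], [0, 156.53], [-152.29, 152.29]. Speed limits (degrees/s): [136.94, 136.94, 159.86, 180, 180, 180].

## Interface

Orientations are given as [roll, pitch, yaw] about the fixed x, y, z axes, in that order (R = Rz(yaw) Ry(pitch) Rx(roll)).
In Python, from bench import sensors, optics, job, r gives the robot as it stands.
- The arm moves only by the tool play_rows, never from a script. Its argument "motion" is a list that holds one entry, the list of rows, each a list of 6 numbers: the shift along the tool's x, y, z in cm, then the turn, a rotation vector about the tool's x, y, z in degrees. In form: [[[x, y, z, ax, ay, az], ...]]. A call has 1 to 5 rows; each row is the pose to reach, as a shift and turn from the pose commanded when the call began, along the tool's axes at that moment; what a row does not reach only later rows make up. A row lasts 1/10 s, in which the tool goes at most 50 mm and 8.59 degrees, less where a joint would pass 70% of its speed; a pose out of reach is approached as far as the arm can. A call with a gripper value outside its range is refused whole. "jaw" is the opening, from 0 (shut) to 1 (fully open), set as the call begins (left out, the last holds). The fingers move at their own pace and stop on an object; "squeeze" is the grip in N (left out, the last holds). Time passes only in rows, so rows that repeat a pose let the fingers close. It gives the time, the measured TCP pose, the force, the opening and the grip force at its end, in the units of the state.
- sensors.sense(): the state, without advancing time (a new reading comes with each control period).
- optics.snapshot(name): name is "side" or "top"; returns a dict with "pixels" (400x640x3 uint8, red, green, blue), "mtx" (3x3 intrinsics, pixels), "k1" (the pictures are not rectified: a ray, as slopes to the right and down, at radius r is drawn at 1 + k1 r^2 times it, then the intrinsics apply), "R" (3x3) and "t" (3): a world point X has camera coordinates R X + t. Camera axes: x right, y down, z forward; pixel columns grow to the right and rows downward; lengths in mm; the calibration is good to about 2 mm. A picture is of the moment at which its call begins. There is no depth.
- job.hand_in(): hands the job in; it is judged then, once.
The state is a dict: "time": time; "joint_pos": joint angles; "qd": joint speeds; "joint_efforts": joint torques, N m; "tool_pos": TCP position; "tcp_rot": TCP orientation; "ft_force": force on the tool from outside, world axes, zero at the start; "wrist_torque": the same for the moment, N m; "finger_gap": finger opening in mm; "grip_force": force on a finger pad.
Only numpy, scipy, OpenCV 4.12 (cv2) and the standard library are available. Lean on these libraries where they do the work, as an engineer would, in place of code of your own. Each camera call takes 0.05 s, during which the arm holds its last target. There are 200 camera calls.

## Task

Take the leak detector wand from its rest and point it squarely at the cell's brass test port from about a centimetre away, holding it steady there for two seconds. Then, still about a centimetre off and square to the face, sweep the tip slowly (about 3 cm a second) along the whole gasket seam, from the end above the port to the other end, without the wand ever touching the cell. Finally lay the wand back in its rest the way it lay, and leave everything else on the bench where it is.

Things in the scene. Friction and masses are not known exactly. Their poses are not given: they have to be found in the camera images.
- wand: leak detector wand: white plastic handle, a box 110 long, 34 wide, 30 tall, with a thin steel nozzle (10 mm across, with a black cone at its root) standing 80 mm out of its front end. 0.2 kg. Origin: centre of the handle's underside; x points along the wand to the nozzle, z up.
- wand_grip (a point): centre of the wand's handle, 15 mm over its underside: the place to grip, across the 34 mm width (free between the two forks of the rest)
- wand_tip (a point): end of the wand's nozzle, on its axis: 135 mm ahead of the handle's centre and at the same height
- rest: fixed rest: dark plate 150 x 90 x 8 mm with two grey U forks, 12 mm thick, 44 mm before and behind its centre along x. Origin: centre of the plate's underside; the wand lies along x, nozzle to +x, handle centred over the origin, underside at z = 32 mm. The prongs leave a 44 mm wide slot, flare outwards and reach 53 mm high; between the forks only the plate is under the handle.
- cell: fixed steel cell, flanged box 150 (x) x 90 (y) x 117 mm tall; dial gauge on top to 190 mm at x 30, y -12; line and green valve off its -x end (x -105, y -10 to -90). Origin: centre of its underside, z up, y out of the test face (its +y side): flange face at y = 45 mm, dark gasket seam round it at z = 92 mm; below z = 74 mm the lower body is at y = 37 mm.
- port (a point): mouth of the test port, a round brass nipple 20 mm across on a steel boss on the test face (at x = 45, y = 55, z = 55 mm of the cell); it opens along the cell's +y and sticks out 10 mm past the flange face; axes as the cell's
- seam_start (a point): end of the gasket seam above the port, on the flange face (x = 60, y = 45, z = 92 mm of the cell): the sweep begins here
- seam_end (a point): other end of the seam (x = -60, y = 45, z = 92 mm of the cell): the sweep ends here
- wrench: bystander: open-ended steel wrench lying flat; not to be moved
- screwdriver: bystander: screwdriver lying flat; not to be moved
- beaker: bystander: empty glass beaker, 70 mm across, 85 mm tall; not to be moved
- bottle: bystander: amber reagent bottle, 72 mm across, 160 mm tall; not to be moved
- jar: bystander: white jar with a black cap, 60 mm across, 75 mm tall; not to be moved
- spare_gauge: bystander: spare dial gauge lying face up, 64 mm across, 30 mm tall; not to be moved
- tee: bystander: spare steel tee fitting with brass nuts, 76 mm long, 28 mm tall; not to be moved
There are look-alikes about, which are no part of the job. Of the things like the wand, leave any that is pink or turquoise; of the rest the larger one is meant.

How it is judged:
By the outcome, as a careful person would: the job done as asked, in the order asked, and still so for the second after the job is handed in, with the robot touching nothing.
It also fails if it takes over 69 s, if anything falls off the work surface, if the arm or the gripper's body presses on something with over 40 N, if the wrist force passes 120 N, or if a joint passes its speed limit or range.

## Working session

There is one attempt and no reset: what is moved stays moved. The work goes in short steps, Python scripts to look and compute and a tool call to move; the robot and the scene stay as the last step left them, time stands still between calls to the robot, and variables do not carry over. Pictures are saved under pics/ and viewed, at most 11 in all, crops included, and the job is handed in when it is done.

Besides the shell and the picture viewer there is one more tool, called after "Call:" as name(argument=value, ...), one argument or row to a line, values as JSON. play_rows: Moves the arm, as the interface text tells. Its arguments: {"type":"object","properties":{"motion":{"type":"array","items":{"type":"array","items":{"type":"array","items":{"type":"number"}}}},"jaw":{"type":"number"},"squeeze":{"type":"number"}},"required":["motion"]}

```bash
mkdir -p pics; ls; cat > h.py <<'E'
import numpy as np, cv2
from bench import sensors, optics, job, r
def snap(n):
    s=optics.snapshot(n); np.savez('%s.npz'%n,**{k:np.array(v) for k,v in s.items()}); return s
def load(n): return np.load('%s.npz'%n)
def ray(s,u,v):
    K=np.array(s['mtx'],float); d=np.array([(u-K[0,2])/K[0,0],(v-K[1,2])/K[1,1]]); x=d.copy()
    for _ in range(30): x=d/(1+float(s['k1'])*(x@x))
    R=np.array(s['R']);c=-R.T@np.array(s['t']); return c,R.T@np.array([x[0],x[1],1])
def atz(s,u,v,z):
    c,d=ray(s,u,v); return c+d*(z-c[2])/d[2]
def proj(s,X):
    K=np.array(s['mtx'],float);p=np.array(s['R'])@np.array(X,float)+np.array(s['t']);x=p[:2]/p[2];x=x*(1+float(s['k1'])*(x@x))
    return np.array([K[0,0]*x[0]+K[0,2],K[1,1]*x[1]+K[1,2]])
def crop(s,u0,v0,w,h,k,name):
    im=np.array(s['pixels'])[v0:v0+h,u0:u0+w,::-1]; cv2.imwrite('pics/'+name,cv2.resize(im,None,fx=k,fy=k,interpolation=cv2.INTER_CUBIC))
E
python3 - <<'E'
from h import *
for n in('top','side'):
    s=snap(n); crop(s,0,0,640,400,1.25,n+'0.png'); R=s['R'];print(n,-np.array(R).T@s['t'],s['mtx'],s['k1'])
print(sensors.sense(), r.pinch_z)
E
```

```text
pics
top [ 466.1625396    65.20067734 1506.85342822] [[495.18699625   0.         331.25211632]
 [  0.         495.18699625 196.16893392]
 [  0.           0.           1.        ]] -0.13583739418793342
side [-25.13340388 645.23556167 865.28408431] [[388.75203725   0.         316.91923733]
 [  0.         388.75203725 193.87745266]
 [  0.           0.           1.        ]] 0.01598882646330279
{'time': 0.1, 'joint_pos': array([-7.49094730e+01,  7.51083661e+00,  8.53238905e+01,  1.90464659e-04,
        8.72620299e+01, -4.89327316e+00]), 'qd': array([-0.0937725 , -0.00788056, -0.11524042,  0.04422051, -0.00468916,
        0.04335465]), 'joint_efforts': array([ 1.32339697e-03, -5.70950174e+01, -5.01942015e+01, -1.16773908e-04,
        8.07938719e-03,  4.82338658e-05]), 'tool_pos': array([ 204.9413324 , -563.37908846,  230.3406032 ]), 'tcp_rot': array([-1.79903612e+02, -8.44289988e-03,  1.99837838e+01]), 'ft_force': array([0.29123653, 0.60717224, 0.67759665]), 'wrist_torque': array([0.07291054, 0.04928302, 0.01672834]), 'grip_force': 0.0, 'finger_gap': 85.4585560571371} 18.700000000000003
```

View pics/top0.png

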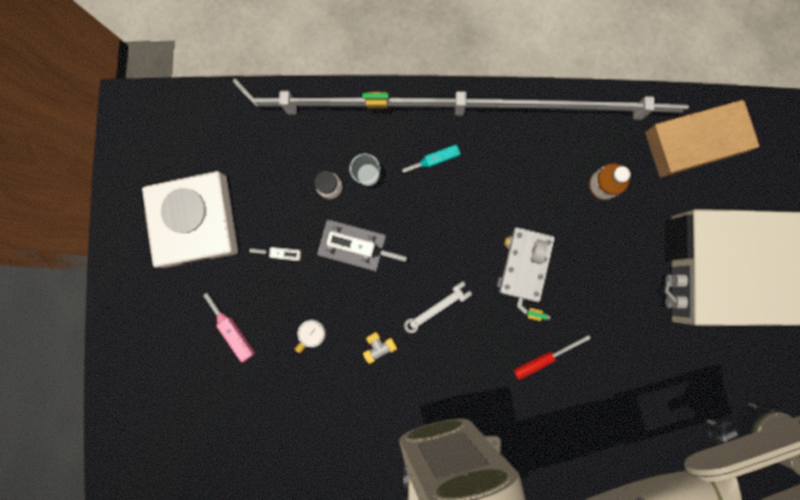

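View pics/side0.png

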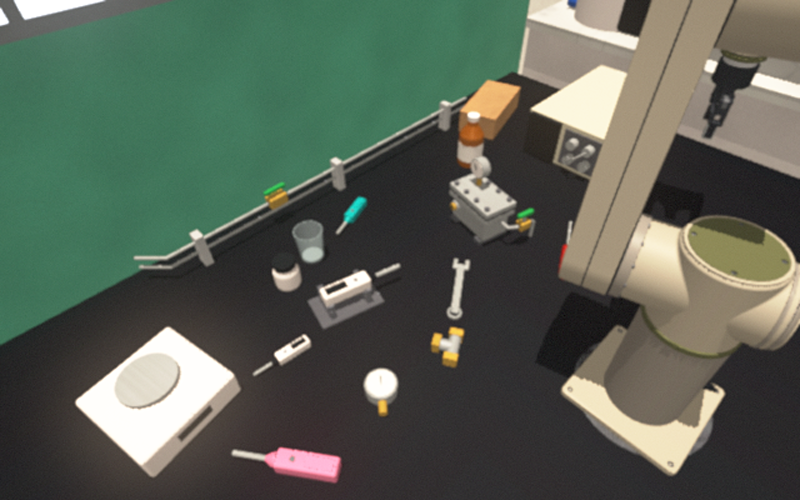

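Wand candidates in the top view (800 px wide): white on the rest at (350,245), small white at (283,254), turquoise at (440,157), pink at (234,337). I choose the larger white one, on the rest. Next, close crops of it and of the cell.

```bash
python3 - <<'E'
from h import *
t=load('top');s=load('side')
def pane(s,u,v,w,h,k):
    return cv2.resize(np.array(s['pixels'])[v:v+h,u:u+w,::-1],None,fx=k,fy=k,interpolation=cv2.INTER_CUBIC)
# top: rest crop (245,165) , cell crop(390,175)
a=pane(t,245,165,95,60,8)[:,:760];b=pane(t,390,175,60,90,6)
cv2.imwrite('pics/a.png',a)
cv2.imwrite('pics/b.png',np.hstack([b,pane(s,350,120,72,90,6)]))
cv2.imwrite('pics/c.png',pane(s,240,205,90,60,8))
for p in [(350,245),(525,265)]: print(atz(t,p[0]/1.25,p[1]/1.25,50))
print(proj(t,[500,0,0])*1.25,proj(t,[600,0,0])*1.25)
E
```

```text
[562.89406604 253.80872381  50.        ]
[ 521.6333708  -160.07110103   50.        ]
[456.06636734 273.70363949] [456.54463052 232.72614763]
```

View pics/a.png

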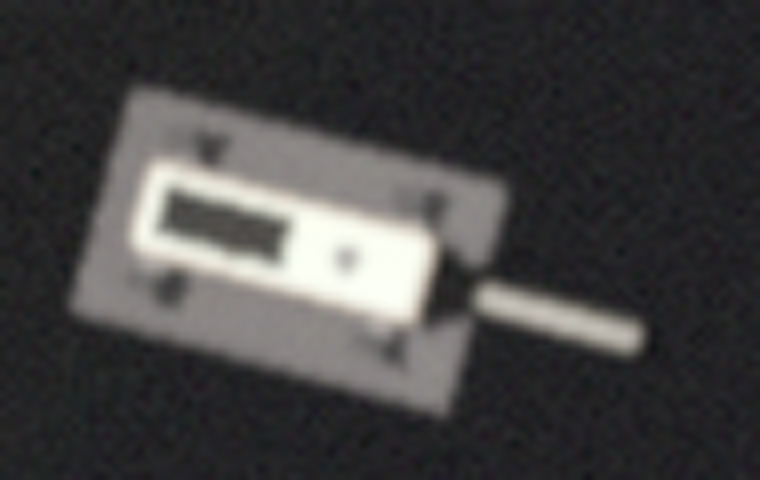

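View pics/b.png

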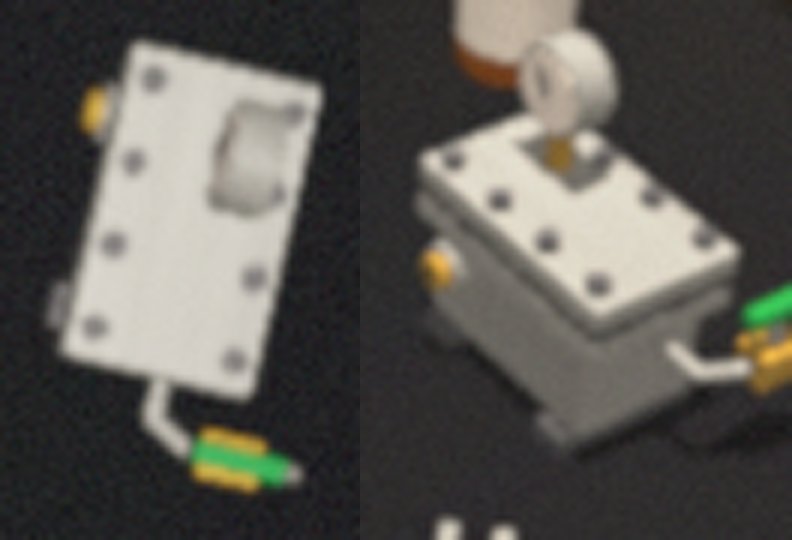

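View pics/c.png

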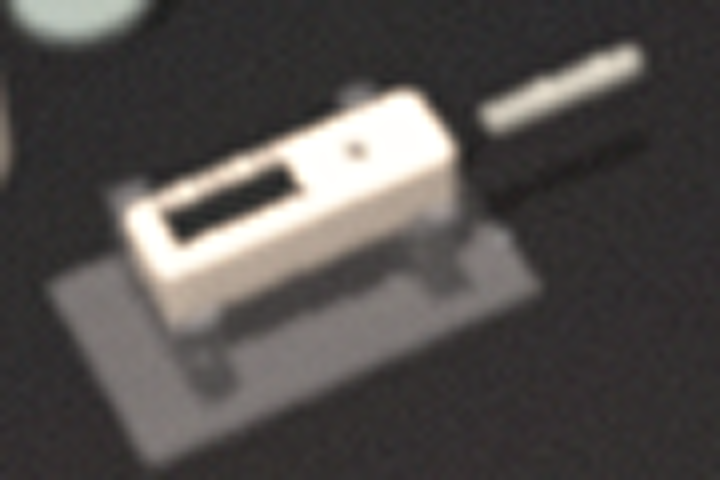

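```bash
cat > fit.py <<'E'
from h import *
from scipy.optimize import least_squares
t=load('top');s=load('side')
A=lambda x,y:(t,(245+(x+.5)/8-.5,165+(y+.5)/8-.5)); C=lambda x,y:(s,(240+(x+.5)/8-.5,205+(y+.5)/8-.5))
B=lambda x,y:(t,(390+(x+.5)/6-.5,175+(y+.5)/6-.5)); D=lambda x,y:(s,(350+(x-360+.5)/6-.5,120+(y+.5)/6-.5))
W=[((-75,45,8),A(133,87)),((75,45,8),A(508,185)),((75,-45,8),A(448,415)),((-75,-45,8),A(70,312)),
((-55,17,62),A(150,160)),((55,17,62),A(436,238)),((55,-17,62),A(415,325)),((-55,-17,62),A(133,248)),((135,0,47),A(643,338)),
((-75,-45,8),C(152,467)),((75,-45,8),C(543,290)),((-75,45,8),C(48,287)),((-55,17,62),C(125,208)),((55,17,62),C(410,90)),((55,-17,62),C(458,152)),((-55,-17,62),C(165,275)),((135,0,47),C(641,58))]
L=[((75,45,117),B(135,40)),((75,-45,117),B(322,90)),((-75,-45,117),B(250,400)),((-75,45,117),B(62,352)),
((75,45,117),D(420,157)),((-75,-45,117),D(740,247)),((-75,45,117),D(598,325)),((45,55,55),D(434,269))]
def fit(P,p0,name):
    def w(p,X):
        c,q=np.cos(p[2]),np.sin(p[2]); return [p[0]+c*X[0]-q*X[1],p[1]+q*X[0]+c*X[1],X[2]]
    f=lambda p:np.concatenate([proj(im,w(p,X))-uv for X,(im,uv) in P])
    o=least_squares(f,p0,loss='soft_l1'); print(name,o.x[:2].round(1),np.degrees(o.x[2]).round(2)); print(f(o.x).reshape(-1,2).round(1).tolist()); return o.x
if __name__=='__main__':
    for sel,n in ((None,'both'),(t,'top'),(s,'side')):
        fit([q for q in W if sel is None or q[1][0] is sel],[560,250,-1.8],'rest '+n)
        fit([q for q in L if sel is None or q[1][0] is sel],[520,-160,-.2],'cell '+n)
E
python3 fit.py
```

```text
rest both [564.8 255.5] -104.1
[[0.5, 0.4], [0.7, 0.7], [0.5, 0.5], [0.5, 0.7], [-0.7, 0.2], [-0.6, -0.0], [-1.0, 0.3], [-1.7, 0.3], [-1.5, 0.4], [0.7, -1.4], [0.8, -1.5], [0.8, -1.5], [-0.8, -0.2], [-0.2, -0.8], [-0.6, -0.7], [-0.7, -0.1], [-1.2, -0.0]]
cell both [ 520.5 -153.9] -13.27
[[0.1, 0.6], [-0.2, 0.0], [-0.5, 0.1], [-0.3, 0.3], [0.0, -2.1], [0.3, -1.0], [0.0, -3.6], [-0.6, 0.6]]
rest top [565.9 254.3] -103.98
[[0.8, 0.1], [1.1, 0.3], [0.9, 0.1], [0.9, 0.3], [-0.4, -0.2], [-0.2, -0.4], [-0.6, -0.1], [-1.3, -0.0], [-1.1, -0.1]]
cell top [ 521.2 -154.5] -13.12
[[0.3, 0.4], [-0.0, -0.3], [-0.2, -0.2], [-0.0, 0.1]]
rest side [562.2 256.9] -104.45
[[0.7, -0.6], [1.0, -0.6], [1.0, -0.8], [-0.7, 0.5], [0.1, -0.0], [-0.3, 0.2], [-0.7, 0.6], [-0.8, 0.9]]
cell side [ 515.6 -148.3] -13.51
[[0.1, -0.7], [0.4, 0.7], [0.0, -1.9], [-0.6, 2.0]]
```

```bash
cat > go.py <<'E'
import sys
from h import *
from scipy.spatial.transform import Rotation as Ro
# target TCP x y z yaw (tool down) -> row [cm x3, rotvec deg] from the measured pose
x,y,z,yaw=map(float,sys.argv[1:5]); S=sensors.sense()
R0=Ro.from_euler('xyz',S['tcp_rot'],degrees=True); R1=Ro.from_euler('xyz',[180,0,yaw],degrees=True)
print(S['time'],S['tool_pos'].round(1),S['tcp_rot'].round(2),S['ft_force'].round(1),S['finger_gap'],S['grip_force'])
print('row',(R0.inv().apply(np.array([x,y,z])-S['tool_pos'])/10).round(2),(R0.inv()*R1).as_rotvec(degrees=True).round(2))
E
python3 - <<'E'
import fit
for a,b,n in ((0,4,'plate'),(4,9,'handle')):
    P=fit.W[a:b]; fit.fit(P,[560,250,-1.8],n+' top')
    fit.fit(P+(fit.W[9:12] if a==0 else fit.W[12:]),[560,250,-1.8],n+' both')
E
python3 go.py 565 252 150 76
```

```text
plate top [566.5 257.2] -104.0
[[-0.1, -0.1], [0.2, 0.1], [-0.0, -0.1], [-0.0, 0.1]]
plate both [565.3 258.1] -103.82
[[-0.5, 0.3], [-0.2, 0.4], [-0.3, 0.2], [-0.3, 0.6], [-0.1, -0.9], [-0.1, -1.3], [-0.0, -0.9]]
handle top [565.4 252.3] -103.9
[[0.3, 0.0], [0.5, -0.3], [0.1, 0.1], [-0.6, 0.2], [-0.3, 0.0]]
handle both [564.4 253.3] -104.01
[[-0.0, 0.3], [0.1, 0.1], [-0.3, 0.4], [-1.0, 0.5], [-0.7, 0.4], [-0.1, -0.5], [0.4, -1.1], [0.1, -1.1], [0.0, -0.5], [-0.6, -0.4]]
0.1 [ 204.9 -563.4  230.3] [-1.799e+02 -1.000e-02  1.998e+01] [0.3 0.6 0.7] 85.4585560571371 0.0
row [ 61.7  -64.31   8.15] [-8.000e-02 -5.000e-02 -5.602e+01]
```

Call:
play_rows(
  motion=[
    [[3.1, -3.2, 0, 0, 0, 0], [6.2, -6.4, 0, 0, 0, 0], [9.3, -9.6, 0, 0, 0, 0], [12.4, -12.8, 0, 0, 0, 0], [15.5, -16, 0, 0, 0, 0]],
  ],
  jaw=1,
)

```text
time: 0.6
tool_pos: [296.3, -358.7, 230.8]
tcp_rot: [-180.0, 0.0, 20.0]
ft_force: [-0.1, 1.0, 0.5]
finger_gap: 85.4
grip_force: 0.0
```

Call:
play_rows(
  motion=[
    [[3.1, -3.2, 0, 0, 0, 0], [6.2, -6.4, 0, 0, 0, 0], [9.3, -9.6, 0, 0, 0, 0], [12.4, -12.8, 0, 0, 0, 0], [15.5, -16, 0, 0, 0, 0]],
  ],
)

```text
time: 1.1
tool_pos: [387.2, -155.4, 231.1]
tcp_rot: [180.0, -0.0, 20.0]
ft_force: [1.5, -0.1, 0.2]
finger_gap: 85.1
grip_force: 0.0
```

Call:
play_rows(
  motion=[
    [[3.1, -3.2, 0, 0, 0, 0], [6.2, -6.4, 0, 0, 0, 0], [9.3, -9.6, 0, 0, 0, 0], [12.4, -12.8, 0, 0, 0, 0], [15.5, -16, 0, 0, 0, 0]],
  ],
)

```text
time: 1.6
tool_pos: [478.3, 48.1, 231.1]
tcp_rot: [180.0, 0.0, 20.0]
ft_force: [0.5, -1.2, -0.7]
finger_gap: 85.7
grip_force: 0.0
```

```bash
python3 go.py 565 252 130 76
```

```text
1.6 [478.3  48.1 231.1] [1.8e+02 1.0e-02 2.0e+01] [ 0.5 -1.2 -0.7] 85.65359793584626 0.0
row [ 15.13 -16.2   10.1 ] [ 0.0e+00  1.0e-02 -5.6e+01]
```

Call:
play_rows(
  motion=[
    [[3, -3.2, 1, 0, 0, -8], [6, -6.4, 2, 0, 0, -16], [9, -9.6, 3, 0, 0, -24], [12, -12.9, 4, 0, 0, -32], [15.1, -16.2, 5, 0, 0, -40]],
  ],
)

```text
time: 2.1
tool_pos: [564.7, 251.8, 180.2]
tcp_rot: [-180.0, 0.0, 60.3]
ft_force: [0.6, -0.3, 1.0]
finger_gap: 85.5
grip_force: 0.0
```

Call:
play_rows(
  motion=[
    [[0, 0, 1, 0, 0, -8], [0, 0, 2, 0, 0, -16], [0, 0, 3, 0, 0, -16], [0, 0, 4, 0, 0, -16], [0, 0, 5, 0, 0, -16]],
  ],
)

```text
time: 2.6
tool_pos: [564.5, 249.7, 130.6]
tcp_rot: [180.0, -0.0, 75.8]
ft_force: [0.1, -0.2, 0.5]
finger_gap: 85.3
grip_force: 0.0
```

```bash
python3 go.py 565 252.5 28 76; python3 - <<'E'
from h import *
def pane(s,u,v,w,h,k): return cv2.resize(np.array(s['pixels'])[v:v+h,u:u+w,::-1],None,fx=k,fy=k,interpolation=cv2.INTER_CUBIC)
cv2.imwrite('pics/d.png',np.hstack([pane(snap('top'),235,155,95,100,4),pane(snap('side'),235,160,95,100,4)]))
E
```

```text
2.6 [564.5 249.7 130.6] [180.    -0.    75.77] [ 0.1 -0.2  0.5] 85.29403268193512 0.0
row [ 0.28 -0.03 10.26] [ 0.   -0.   -0.23]
```

View pics/d.png

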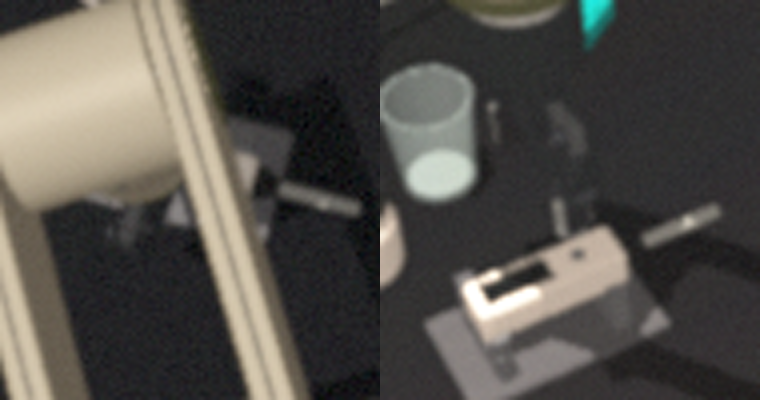

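The top view shows the arm over the wand, with the nozzle at (320,200). In the side view the handle lies in the forks at (545,285) and the open fingers are above it. I'll descend.

Call:
play_rows(
  motion=[
    [[0.3, 0, 2, 0, 0, 0], [0.3, 0, 4, 0, 0, 0], [0.3, 0, 6, 0, 0, 0], [0.3, 0, 7, 0, 0, 0], [0.3, 0, 8, 0, 0, 0]],
  ],
)

```text
time: 3.2
tool_pos: [565.5, 252.8, 51.2]
tcp_rot: [180.0, -0.0, 75.9]
ft_force: [-0.1, 1.0, -0.8]
finger_gap: 85.0
grip_force: 0.0
```

Call:
play_rows(
  motion=[
    [[0, 0, 1, 0, 0, 0], [0, 0, 1.8, 0, 0, 0], [0, 0, 2.2, 0, 0, 0], [0, 0, 2.2, 0, 0, 0], [0, 0, 2.2, 0, 0, 0]],
  ],
)

```text
time: 3.7
tool_pos: [565.6, 253.0, 29.7]
tcp_rot: [180.0, -0.0, 76.0]
ft_force: [0.1, 0.2, 0.2]
finger_gap: 85.2
grip_force: 0.0
```

Call:
play_rows(
  motion=[
    [[0, 0, 0, 0, 0, 0], [0, 0, 0, 0, 0, 0], [0, 0, 0, 0, 0, 0], [0, 0, 0, 0, 0, 0], [0, 0, 0, 0, 0, 0]],
  ],
  jaw=0.42,
  squeeze=20,
)

```text
time: 4.2
tool_pos: [565.3, 252.9, 29.4]
tcp_rot: [180.0, -0.0, 76.0]
ft_force: [0.1, 0.4, 0.1]
finger_gap: 35.8
grip_force: 0.0
```

Call:
play_rows(
  motion=[
    [[0, 0, 0, 0, 0, 0], [0, 0, 0, 0, 0, 0], [0, 0, 0, 0, 0, 0], [0, 0, 0, 0, 0, 0], [0, 0, 0, 0, 0, 0]],
  ],
  jaw=0,
  squeeze=50,
)

```text
time: 4.7
tool_pos: [565.5, 253.0, 29.5]
tcp_rot: [180.0, -0.0, 76.0]
ft_force: [-0.1, -0.1, 2.8]
finger_gap: 33.4
grip_force: 50.4
```

Call:
play_rows(
  motion=[
    [[0, 0, -1, 0, 0, 0], [0, 0, -2, 0, 0, 0], [0, 0, -3, 0, 0, 0], [0, 0, -4, 0, 0, 0], [0, 0, -5, 0, 0, 0]],
  ],
)

```text
time: 5.2
tool_pos: [565.5, 253.0, 80.6]
tcp_rot: [180.0, -0.0, 76.0]
ft_force: [1.2, 0.1, -2.2]
finger_gap: 33.3
grip_force: 50.0
```

```bash
python3 - <<'E'
from h import *
# cell pose estimate, wanted TCP for tip standoff at port and seam; tip forward of grip 135(+~0)
c=np.array([521,-154.3]);a=np.radians(-13.2);M=np.array([[np.cos(a),-np.sin(a)],[np.sin(a),np.cos(a)]])
for n,(x,y) in dict(pre=(45,110+135),port=(45,65+135),s0=(60,55+135),s1=(-60,55+135)).items(): print(n,(c+M@[x,y]).round(1))
E
python3 go.py 620.8 73.4 82 76.8
```

```text
pre [620.8  74. ]
port [610.5  30.1]
s0 [622.8  17. ]
s1 [506.   44.4]
5.2 [565.5 253.   80.6] [ 1.7996e+02 -2.0000e-02  7.5990e+01] [ 1.2  0.1 -2.2] 33.325148513327484 50.02282798290253
row [-16.09   9.71  -0.14] [ 0.04 -0.02 -0.81]
```

Call:
play_rows(
  motion=[
    [[-3.2, 2, 0, 0, 0, -0.2], [-6.4, 4, 0, 0, 0, -0.4], [-9.6, 6, 0, 0, 0, -0.6], [-12.8, 8, 0, 0, 0, -0.8], [-16.1, 9.7, 0, 0, 0, -0.8]],
  ],
)

```text
time: 5.7
tool_pos: [621.2, 71.8, 80.2]
tcp_rot: [179.9, -0.0, 76.8]
ft_force: [-0.1, 0.3, -1.5]
finger_gap: 33.3
grip_force: 50.1
```

Call:
play_rows(
  motion=[
    [[0, 0, 1, 0, 0, 0], [0, 0, 2, 0, 0, 0], [0, 0, 3, 0, 0, 0], [0, 0, 4, 0, 0, 0], [0, 0, 4.3, 0, 0, 0]],
  ],
)

```text
time: 6.2
tool_pos: [618.8, 74.2, 34.1]
tcp_rot: [-179.8, 0.0, 76.9]
ft_force: [-0.3, -0.5, -1.3]
finger_gap: 33.3
grip_force: 50.1
```

Call:
play_rows(
  motion=[
    [[0, 0, 0, 0, 0, 0], [0, 0, 0, 0, 0, 0]],
  ],
)

```text
time: 6.4
tool_pos: [620.5, 73.7, 36.5]
tcp_rot: [180.0, -0.0, 76.8]
ft_force: [0.4, 0.6, -2.0]
finger_gap: 33.0
grip_force: 50.1
```

```bash
python3 go.py 610.5 30.1 37.5 76.8; python3 - <<'E'
from h import *
def pane(s,u,v,w,h,k): return cv2.resize(np.array(s['pixels'])[v:v+h,u:u+w,::-1],None,fx=k,fy=k,interpolation=cv2.INTER_CUBIC)
T=snap('top');S=snap('side')
cv2.imwrite('pics/e.png',np.hstack([pane(T,340,170,66,90,6),pane(S,300,130,66,90,6)]))
E
```

```text
6.4 [620.5  73.7  36.5] [179.99  -0.    76.83] [ 0.4  0.6 -2. ] 32.95472122217362 50.14337182044983
row [-4.48  0.02 -0.1 ] [ 0.01 -0.    0.03]
```

View pics/e.png

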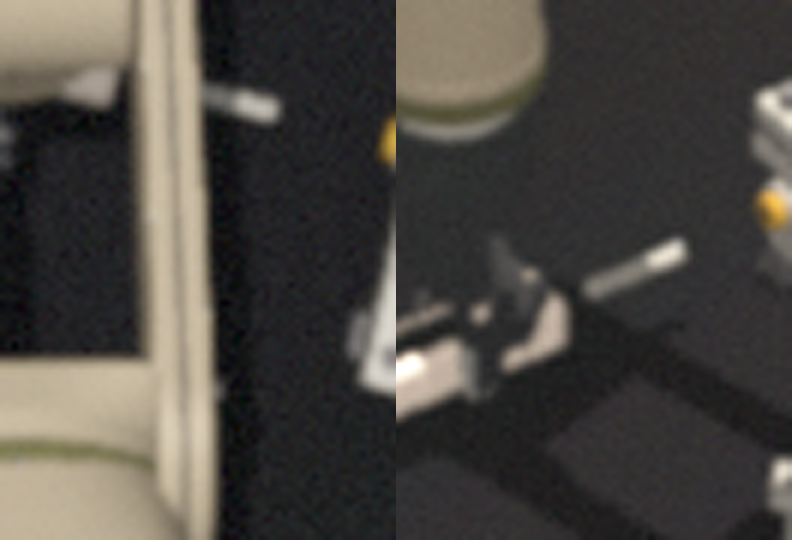

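```bash
cat > m.py <<'E'
from h import *
t=load('top');s=load('side'); a=np.radians(-13.2);M=np.array([[np.cos(a),-np.sin(a)],[np.sin(a),np.cos(a)]])
q=lambda o,x,k:o+(x+.5)/k-.5
d=np.array([np.cos(np.radians(-103.2)),np.sin(np.radians(-103.2))])
pt=np.r_[np.array([620.5,73.7])+135*d,54]; print('pred tip',pt.round(1),proj(t,pt).round(1),proj(s,pt).round(1))
T=(q(340,281,6),q(170,109,6)); S=(q(300,685-396,6),q(130,250,6)); print(T,S)
tt=atz(t,*T,54);ts=atz(s,*S,54); print('tip top',tt.round(1),'side',ts.round(1))
for nm,u,z in (('port top',(t,q(390,82,6),q(175,110,6)),65),('port side e',(s,q(300,772-396,6),q(130,208,6)),55),('port side b',(s,q(350,74,6),q(120,269,6)),55)):
    p=atz(*u,z); ref=tt if 'top' in nm else ts; print(nm,p.round(1),'cell offset tip-port',(M.T@(ref-p)[:2]).round(1), 'port from fit',(np.array([521,-154.3])+M@[45,55]).round(1))
E
python3 m.py
```

```text
pred tip [589.7 -57.7  54. ] [385.6 188.3] [347.1 171.1]
(386.4166666666667, 187.75) (347.75, 171.25)
tip top [591.5 -60.   54. ] side [587.7 -58.5  54. ]
port top [ 576.1 -108.4   65. ] cell offset tip-port [ 3.9 50.6] port from fit [ 577.4 -111. ]
port side e [ 577.3 -115.6   55. ] cell offset tip-port [-2.9 58. ] port from fit [ 577.4 -111. ]
port side b [ 577.5 -114.3   55. ] cell offset tip-port [-2.8 56.6] port from fit [ 577.4 -111. ]
```

Top half: nozzle tip at (281,109). Side half: tip at (685,250) and brass mouth at (772,208). The gap and lateral offset agree with the prediction (gap 54±4, lateral about 0). I'll close most of the gap and look again.

Call:
play_rows(
  motion=[
    [[-0.8, 0, -0.1, 0, 0, 0], [-1.6, 0, -0.1, 0, 0, 0], [-2.4, 0, -0.1, 0, 0, 0], [-3.2, 0, -0.1, 0, 0, 0], [-3.5, 0, -0.1, 0, 0, 0]],
  ],
)

```text
time: 7.0
tool_pos: [612.2, 37.8, 37.3]
tcp_rot: [-180.0, 0.0, 76.7]
ft_force: [0.3, 0.0, -2.0]
finger_gap: 33.4
grip_force: 50.1
```

Call:
play_rows(
  motion=[
    [[0, 0, 0, 0, 0, 0], [0, 0, 0, 0, 0, 0]],
  ],
)

```text
time: 7.2
tool_pos: [612.5, 39.1, 37.3]
tcp_rot: [180.0, -0.0, 76.8]
ft_force: [-0.3, 0.9, -0.7]
finger_gap: 33.3
grip_force: 50.1
```

```bash
python3 go.py 610.5 30.1 37.5 76.8; python3 - <<'E'
from h import *
def pane(s,u,v,w,h,k): return cv2.resize(np.array(s['pixels'])[v:v+h,u:u+w,::-1],None,fx=k,fy=k,interpolation=cv2.INTER_CUBIC)
T=snap('top');S=snap('side')
cv2.imwrite('pics/f.png',np.hstack([pane(T,380,170,40,40,10),pane(S,335,140,40,40,10)]))
E
```

```text
7.2 [612.5  39.1  37.3] [ 1.800e+02 -1.000e-02  7.677e+01] [-0.3  0.9 -0.7] 33.34663103479664 50.13620138168335
row [-0.92  0.02 -0.02] [ 0.   -0.01 -0.03]
```

View pics/f.png

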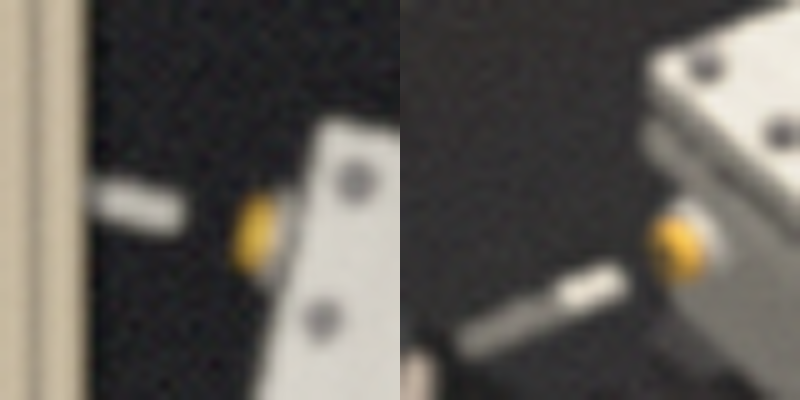

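```bash
python3 - <<'E'
from h import *
t=load('top');s=load('side'); a=np.radians(-13.2);M=np.array([[np.cos(a),-np.sin(a)],[np.sin(a),np.cos(a)]])
d=np.array([np.cos(np.radians(-103.23)),np.sin(np.radians(-103.23))]);p0=np.array([612.5,39.1])
L=lambda im,X:((proj(im,X)-([380,170] if im is t else [335,140])+.5)*10-.5+([0,0] if im is t else [400,0])).round(0)
for n,im in(('top',t),('side',s)):
    for l in(75,100,135): print(n,l,L(im,np.r_[p0+l*d,54.8]))
    c=np.array([521,-154.3])
    print(' mouth',L(im,np.r_[c+M@[45,55],55]),'rim top',L(im,np.r_[c+M@[45,55],65]),'rim bot',L(im,np.r_[c+M@[45,55],45]),'rim +x',L(im,np.r_[c+M@[55,55],55]),'-x',L(im,np.r_[c+M@[35,55],55]),'root top',L(im,np.r_[c+M@[45,45],65]),
     'corner',L(im,np.r_[c+M@[75,45],117]))
E
```

```text
top 75 [-20. 167.]
top 100 [ 63. 188.]
top 135 [178. 217.]
 mouth [242. 232.] rim top [246. 229.] rim bot [238. 235.] rim +x [250. 199.] -x [234. 265.] root top [279. 238.] corner [328. 121.]
side 75 [461. 340.]
side 100 [527. 313.]
side 135 [618. 275.]
 mouth [667. 253.] rim top [669. 229.] rim bot [665. 277.] rim +x [649. 236.] -x [685. 271.] root top [695. 219.] corner [650.  40.]
```

Top half: tip at (186,215), brass mouth at (241,236). Side half: tip at (627,279), mouth at about (669,251). The gap is about 16.5 mm and laterally it is centred to within the camera error, so I'll advance 6.5 mm and hold.

Call:
play_rows(
  motion=[
    [[-0.2, 0, 0, 0, 0, 0], [-0.4, 0, 0, 0, 0, 0], [-0.55, 0, 0, 0, 0, 0], [-0.65, 0, 0, 0, 0, 0], [-0.65, 0, 0, 0, 0, 0]],
  ],
)

```text
time: 7.8
tool_pos: [610.9, 32.6, 37.3]
tcp_rot: [-180.0, 0.0, 76.8]
ft_force: [-0.0, 0.2, -1.4]
finger_gap: 32.8
grip_force: 50.1
```

```bash
python3 go.py 610.5 30.1 37.5 76.8; python3 - <<'E'
from h import *
def pane(s,u,v,w,h,k): return cv2.resize(np.array(s['pixels'])[v:v+h,u:u+w,::-1],None,fx=k,fy=k,interpolation=cv2.INTER_LANCZOS4)
T=snap('top');S=snap('side')
cv2.imwrite('pics/g.png',np.hstack([pane(T,385,178,25,25,16),pane(S,345,150,25,25,16)]))
E
```

```text
7.8 [610.9  32.6  37.3] [-180.      0.     76.77] [-0.   0.2 -1.4] 32.77471667493044 50.13618350028992
row [-0.26  0.02 -0.02] [-0.    0.   -0.03]
```

View pics/g.png

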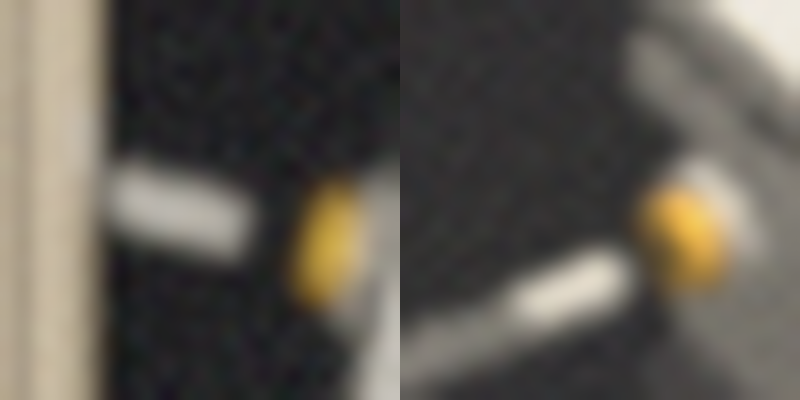

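Top half: the gap from tip (250,225) to mouth (300,240) is about 10 mm and they line up. The side half agrees: the nozzle axis runs into the mouth centre at (665,248). Hold here.

Call:
play_rows(
  motion=[
    [[0, 0, 0, 0, 0, 0], [0, 0, 0, 0, 0, 0], [0, 0, 0, 0, 0, 0], [0, 0, 0, 0, 0, 0], [0, 0, 0, 0, 0, 0]],
  ],
)

```text
time: 8.4
tool_pos: [610.9, 32.9, 37.3]
tcp_rot: [180.0, -0.0, 76.8]
ft_force: [-0.7, -0.3, -2.2]
finger_gap: 33.2
grip_force: 50.1
```

Call:
play_rows(
  motion=[
    [[0, 0, 0, 0, 0, 0], [0, 0, 0, 0, 0, 0], [0, 0, 0, 0, 0, 0], [0, 0, 0, 0, 0, 0], [0, 0, 0, 0, 0, 0]],
  ],
)

```text
time: 8.9
tool_pos: [611.0, 32.8, 37.3]
tcp_rot: [180.0, -0.0, 76.8]
ft_force: [-0.3, -0.7, -2.5]
finger_gap: 33.5
grip_force: 50.1
```

Call:
play_rows(
  motion=[
    [[0, 0, 0, 0, 0, 0], [0, 0, 0, 0, 0, 0], [0, 0, 0, 0, 0, 0], [0, 0, 0, 0, 0, 0], [0, 0, 0, 0, 0, 0]],
  ],
)

```text
time: 9.4
tool_pos: [610.9, 32.8, 37.3]
tcp_rot: [-180.0, 0.0, 76.8]
ft_force: [0.3, -0.1, -1.7]
finger_gap: 33.3
grip_force: 50.1
```

Call:
play_rows(
  motion=[
    [[0, 0, 0, 0, 0, 0], [0, 0, 0, 0, 0, 0], [0, 0, 0, 0, 0, 0], [0, 0, 0, 0, 0, 0], [0, 0, 0, 0, 0, 0]],
  ],
)

```text
time: 9.9
tool_pos: [610.9, 32.8, 37.3]
tcp_rot: [-180.0, 0.0, 76.8]
ft_force: [-0.9, 0.4, -2.0]
finger_gap: 33.2
grip_force: 50.1
```

Call:
play_rows(
  motion=[
    [[0, 0, 0, 0, 0, 0], [0, 0, 0, 0, 0, 0], [0, 0, 0, 0, 0, 0], [0, 0, 0, 0, 0, 0], [0, 0, 0, 0, 0, 0]],
  ],
)

```text
time: 10.4
tool_pos: [611.0, 32.8, 37.3]
tcp_rot: [180.0, -0.0, 76.8]
ft_force: [0.6, 0.4, -2.0]
finger_gap: 33.6
grip_force: 50.1
```

Call:
play_rows(
  motion=[
    [[0, 0.4, -0.8, 0, 0, 0], [0, 0.8, -1.6, 0, 0, 0], [0, 1.2, -2.4, 0, 0, 0], [0, 1.6, -3.2, 0, 0, 0], [0, 1.7, -3.7, 0, 0, 0]],
  ],
)

```text
time: 10.9
tool_pos: [628.8, 28.7, 76.0]
tcp_rot: [179.9, -0.0, 76.8]
ft_force: [0.6, 0.6, -0.7]
finger_gap: 33.7
grip_force: 50.1
```

Call:
play_rows(
  motion=[
    [[-0.3, 0, 0, 0, 0, 0], [-0.6, 0, 0, 0, 0, 0], [-0.9, 0, 0, 0, 0, 0], [-1, 0, 0, 0, 0, 0], [-1, 0, 0, 0, 0, 0]],
  ],
)

```text
time: 11.4
tool_pos: [624.8, 18.9, 73.8]
tcp_rot: [-180.0, 0.0, 76.8]
ft_force: [0.6, -0.4, -1.7]
finger_gap: 33.1
grip_force: 50.1
```

```bash
python3 go.py 625 16.8 74.5 76.8; python3 - <<'E'
from h import *
def pane(s,u,v,w,h,k): return cv2.resize(np.array(s['pixels'])[v:v+h,u:u+w,::-1],None,fx=k,fy=k,interpolation=cv2.INTER_LANCZOS4)
T=snap('top');S=snap('side')
cv2.imwrite('pics/i.png',np.hstack([pane(T,385,172,25,25,16),pane(S,345,138,25,25,16)]))
E
```

```text
11.4 [624.8  18.9  73.8] [-1.7996e+02  1.0000e-02  7.6760e+01] [ 0.6 -0.4 -1.7] 33.074522263386136 50.124603509902954
row [-0.2   0.07 -0.07] [-0.04  0.01 -0.04]
```

View pics/i.png

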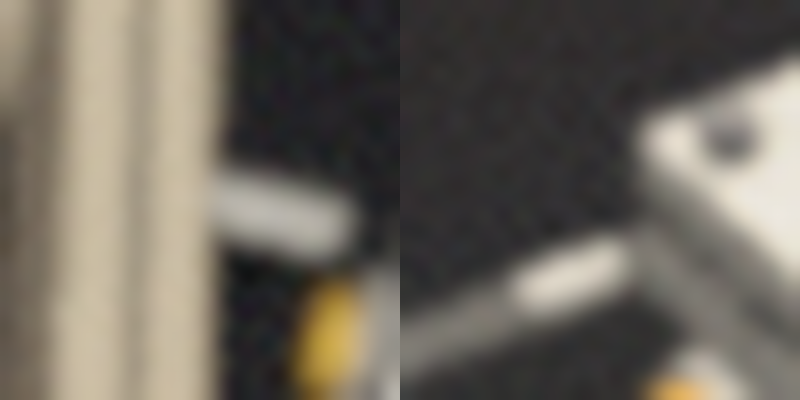

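Top half: tip at (352,228), just up and right of the brass port. Side half: tip at (628,255) at seam level, clear of the flange. Now the sweep at 3 mm per row.

Call:
play_rows(
  motion=[
    [[0, -0.3, -0.05, 0, 0, 0], [0, -0.6, -0.05, 0, 0, 0], [0, -0.9, -0.05, 0, 0, 0], [0, -1.2, -0.05, 0, 0, 0], [0, -1.5, -0.05, 0, 0, 0]],
  ],
)

```text
time: 12.0
tool_pos: [610.3, 22.7, 74.8]
tcp_rot: [-180.0, -0.0, 76.8]
ft_force: [-0.1, 0.4, -1.6]
finger_gap: 33.4
grip_force: 50.1
```

Call:
play_rows(
  motion=[
    [[0, -0.3, 0, 0, 0, 0], [0, -0.6, 0, 0, 0, 0], [0, -0.9, 0, 0, 0, 0], [0, -1.2, 0, 0, 0, 0], [0, -1.5, 0, 0, 0, 0]],
  ],
)

```text
time: 12.5
tool_pos: [595.8, 26.1, 74.8]
tcp_rot: [180.0, -0.0, 76.8]
ft_force: [0.8, 0.2, -1.8]
finger_gap: 33.2
grip_force: 50.1
```

Call:
play_rows(
  motion=[
    [[0, -0.3, 0, 0, 0, 0], [0, -0.6, 0, 0, 0, 0], [0, -0.9, 0, 0, 0, 0], [0, -1.2, 0, 0, 0, 0], [0, -1.5, 0, 0, 0, 0]],
  ],
)

```text
time: 13.0
tool_pos: [581.2, 29.5, 74.8]
tcp_rot: [180.0, -0.0, 76.8]
ft_force: [0.7, 0.2, -2.2]
finger_gap: 33.4
grip_force: 50.1
```

Call:
play_rows(
  motion=[
    [[0, -0.3, 0, 0, 0, 0], [0, -0.6, 0, 0, 0, 0], [0, -0.9, 0, 0, 0, 0], [0, -1.2, 0, 0, 0, 0], [0, -1.5, 0, 0, 0, 0]],
  ],
)

```text
time: 13.5
tool_pos: [566.5, 33.0, 74.8]
tcp_rot: [-180.0, 0.0, 76.8]
ft_force: [-0.7, 0.3, -1.7]
finger_gap: 33.8
grip_force: 50.1
```

Call:
play_rows(
  motion=[
    [[0, -0.3, 0, 0, 0, 0], [0, -0.6, 0, 0, 0, 0], [0, -0.9, 0, 0, 0, 0], [0, -1.2, 0, 0, 0, 0], [0, -1.5, 0, 0, 0, 0]],
  ],
)

```text
time: 14.0
tool_pos: [551.9, 36.4, 74.8]
tcp_rot: [180.0, -0.0, 76.8]
ft_force: [-0.4, -0.4, -2.1]
finger_gap: 33.7
grip_force: 50.1
```

Call:
play_rows(
  motion=[
    [[0, -0.3, 0, 0, 0, 0], [0, -0.6, 0, 0, 0, 0], [0, -0.9, 0, 0, 0, 0], [0, -1.2, 0, 0, 0, 0], [0, -1.5, 0, 0, 0, 0]],
  ],
)

```text
time: 14.5
tool_pos: [537.3, 39.8, 74.8]
tcp_rot: [-180.0, 0.0, 76.8]
ft_force: [0.1, -0.4, -2.5]
finger_gap: 33.1
grip_force: 50.1
```

Call:
play_rows(
  motion=[
    [[0, -0.3, 0, 0, 0, 0], [0, -0.6, 0, 0, 0, 0], [0, -0.9, 0, 0, 0, 0], [0, -1.2, 0, 0, 0, 0], [0, -1.5, 0, 0, 0, 0]],
  ],
)

```text
time: 15.0
tool_pos: [522.8, 43.3, 74.8]
tcp_rot: [180.0, -0.0, 76.8]
ft_force: [0.2, 0.4, -1.8]
finger_gap: 33.4
grip_force: 50.1
```

Call:
play_rows(
  motion=[
    [[0, -0.3, 0, 0, 0, 0], [0, -0.6, 0, 0, 0, 0], [0, -0.9, 0, 0, 0, 0], [0, -1.2, 0, 0, 0, 0], [0, -1.5, 0, 0, 0, 0]],
  ],
)

```text
time: 15.5
tool_pos: [508.1, 46.7, 74.8]
tcp_rot: [180.0, -0.0, 76.8]
ft_force: [-0.3, 0.3, -1.9]
finger_gap: 33.4
grip_force: 50.1
```

Call:
play_rows(
  motion=[
    [[0, -0.25, 0, 0, 0, 0], [0, -0.4, 0, 0, 0, 0], [0, -0.4, 0, 0, 0, 0]],
  ],
)

```text
time: 15.8
tool_pos: [504.3, 47.6, 74.8]
tcp_rot: [-180.0, -0.0, 76.8]
ft_force: [-0.8, -0.7, -0.9]
finger_gap: 33.3
grip_force: 50.1
```

Call:
play_rows(
  motion=[
    [[1, 0, 0, 0, 0, 0], [2, 0, 0, 0, 0, 0], [4, 0, 0, 0, 0, 0], [6, 0, -0.5, 0, 0, 0], [7, 0, -1, 0, 0, 0]],
  ],
)

```text
time: 16.3
tool_pos: [520.7, 117.8, 84.9]
tcp_rot: [-180.0, -0.0, 76.9]
ft_force: [-0.5, -0.6, -1.4]
finger_gap: 33.1
grip_force: 50.1
```

```bash
python3 go.py 565.5 253 95 76.0
```

```text
16.3 [520.7 117.8  84.9] [-1.7999e+02 -3.0000e-02  7.6860e+01] [-0.5 -0.6 -1.4] 33.12563034282637 50.12092173099518
row [14.19  1.29 -1.01] [-0.01 -0.03  0.86]
```

Call:
play_rows(
  motion=[
    [[3.5, 0.3, -0.5, 0, 0, 0.4], [7, 0.6, -1, 0, 0, 0.8], [10.5, 0.9, -1, 0, 0, 0.85], [13.5, 1.2, -1, 0, 0, 0.85], [14.2, 1.3, -1, 0, 0, 0.85]],
  ],
)

```text
time: 16.8
tool_pos: [566.2, 254.4, 95.2]
tcp_rot: [180.0, -0.1, 76.1]
ft_force: [-0.2, -0.5, -1.4]
finger_gap: 33.7
grip_force: 50.2
```

Call:
play_rows(
  motion=[
    [[0, 0, 0, 0, 0, 0], [0, 0, 0, 0, 0, 0], [0, 0, 0, 0, 0, 0]],
  ],
)

```text
time: 17.1
tool_pos: [565.3, 249.8, 94.6]
tcp_rot: [-180.0, 0.0, 75.9]
ft_force: [0.2, 0.5, -1.9]
finger_gap: 33.8
grip_force: 50.2
```

```bash
python3 go.py 565.5 253 30 76.0
```

```text
17.1 [565.3 249.8  94.6] [-1.7998e+02  3.0000e-02  7.5880e+01] [ 0.2  0.5 -1.9] 33.813234637888954 50.159175395965576
row [ 0.31 -0.06  6.46] [-0.02  0.03 -0.12]
```

Call:
play_rows(
  motion=[
    [[0.1, 0, 1, 0, 0, 0], [0.2, 0, 2, 0, 0, 0], [0.2, 0, 3, 0, 0, 0], [0.2, 0, 3, 0, 0, 0], [0.2, 0, 3, 0, 0, 0]],
  ],
)

```text
time: 17.6
tool_pos: [565.5, 252.6, 63.9]
tcp_rot: [-179.9, 0.1, 75.9]
ft_force: [1.1, -0.3, -2.1]
finger_gap: 33.2
grip_force: 50.2
```

```bash
python3 go.py 565.5 253 29.5 76.0
```

```text
17.6 [565.5 252.6  63.9] [-1.7992e+02  5.0000e-02  7.5930e+01] [ 1.1 -0.3 -2.1] 33.1646550848117 50.1705801486969
row [ 0.04 -0.01  3.44] [-0.08  0.05 -0.07]
```

Call:
play_rows(
  motion=[
    [[0, 0, 0.7, 0, 0, -0.07], [0, 0, 1.4, 0, 0, -0.07], [0, 0, 2.1, 0, 0, -0.07], [0, 0, 2.7, 0, 0, -0.07], [0, 0, 3, 0, 0, -0.07]],
  ],
)

```text
time: 18.1
tool_pos: [565.5, 252.7, 33.6]
tcp_rot: [-179.9, 0.0, 76.0]
ft_force: [0.4, -0.4, -1.8]
finger_gap: 33.6
grip_force: 50.2
```

Call:
play_rows(
  motion=[
    [[0, 0, 0.1, 0, 0, 0], [0, 0, 0.2, 0, 0, 0], [0, 0, 0.3, 0, 0, 0], [0, 0, 0.38, 0, 0, 0], [0, 0, 0.38, 0, 0, 0]],
  ],
)

```text
time: 18.6
tool_pos: [566.2, 252.9, 31.1]
tcp_rot: [180.0, -0.0, 76.0]
ft_force: [-0.6, 0.1, -1.3]
finger_gap: 33.2
grip_force: 50.2
```

```bash
python3 go.py 565.5 253 29.5 76.0
```

```text
18.6 [566.2 252.9  31.1] [ 1.7999e+02 -1.0000e-02  7.6000e+01] [-0.6  0.1 -1.3] 33.19223320414503 50.17124533653259
row [-0.01 -0.07  0.16] [ 0.01 -0.01  0.  ]
```

Call:
play_rows(
  motion=[
    [[0, 0, 0.05, 0, 0, 0], [0, 0, 0.1, 0, 0, 0], [0, 0, 0.12, 0, 0, 0], [0, 0, 0.12, 0, 0, 0], [0, 0, 0.12, 0, 0, 0]],
  ],
)

```text
time: 19.1
tool_pos: [566.1, 252.9, 29.8]
tcp_rot: [-180.0, 0.0, 76.0]
ft_force: [-0.4, 0.4, -1.9]
finger_gap: 33.2
grip_force: 50.2
```

Call:
play_rows(
  motion=[
    [[0, 0, 0.03, 0, 0, 0], [0, 0, 0.05, 0, 0, 0], [0, 0, 0.05, 0, 0, 0], [0, 0, 0.05, 0, 0, 0]],
  ],
)

```text
time: 19.5
tool_pos: [566.1, 252.9, 29.5]
tcp_rot: [180.0, -0.0, 76.0]
ft_force: [-1.3, -0.8, 1.7]
finger_gap: 33.7
grip_force: 50.5
```

Call:
play_rows(
  motion=[
    [[0, 0, 0.03, 0, 0, 0], [0, 0, 0.05, 0, 0, 0], [0, 0, 0.05, 0, 0, 0], [0, 0, 0.05, 0, 0, 0]],
  ],
)

```text
time: 19.9
tool_pos: [566.2, 252.9, 29.5]
tcp_rot: [180.0, -0.0, 76.0]
ft_force: [-3.8, -1.2, 6.9]
finger_gap: 33.3
grip_force: 51.2
```

Seated at its original height. I'll open gently, then raise the arm.

Call:
play_rows(
  motion=[
    [[0, 0, -0.03, 0, 0, 0], [0, 0, -0.05, 0, 0, 0], [0, 0, -0.05, 0, 0, 0], [0, 0, -0.05, 0, 0, 0]],
  ],
)

```text
time: 20.3
tool_pos: [566.2, 253.0, 29.5]
tcp_rot: [180.0, -0.0, 76.0]
ft_force: [-2.8, -0.9, 5.4]
finger_gap: 33.2
grip_force: 50.9
```

Call:
play_rows(
  motion=[
    [[0, 0, 0, 0, 0, 0], [0, 0, 0, 0, 0, 0], [0, 0, 0, 0, 0, 0], [0, 0, 0, 0, 0, 0], [0, 0, 0, 0, 0, 0]],
  ],
  jaw=0.5,
)

```text
time: 20.8
tool_pos: [566.1, 252.9, 29.2]
tcp_rot: [-180.0, 0.0, 76.0]
ft_force: [-0.4, -0.7, 0.4]
finger_gap: 42.5
grip_force: 0.0
```

Call:
play_rows(
  motion=[
    [[0, 0, 0, 0, 0, 0], [0, 0, 0, 0, 0, 0], [0, 0, 0, 0, 0, 0], [0, 0, 0, 0, 0, 0], [0, 0, 0, 0, 0, 0]],
  ],
  jaw=1,
)

```text
time: 21.3
tool_pos: [566.1, 252.9, 29.3]
tcp_rot: [180.0, -0.0, 76.0]
ft_force: [-0.2, 1.1, 1.2]
finger_gap: 85.5
grip_force: 0.0
```

Call:
play_rows(
  motion=[
    [[0, 0, -2, 0, 0, 0], [0, 0, -4, 0, 0, 0], [0, 0, -8, 0, 0, 0], [0, 0, -12, 0, 0, 0], [0, 0, -16, 0, 0, 0]],
  ],
)

```text
time: 21.8
tool_pos: [565.8, 252.8, 190.7]
tcp_rot: [-180.0, 0.0, 76.0]
ft_force: [0.3, 0.3, 0.2]
finger_gap: 85.0
grip_force: 0.0
```

Call:
play_rows(
  motion=[
    [[-4, 0, 0, 0, 0, 0], [-8, 0, 0, 0, 0, 0], [-12, 0, 0, 0, 0, 0], [-16, 0, 0, 0, 0, 0], [-20, 0, 0, 0, 0, 0]],
  ],
)

```text
time: 22.3
tool_pos: [517.1, 57.5, 189.4]
tcp_rot: [180.0, -0.0, 76.0]
ft_force: [0.9, -1.3, -0.3]
finger_gap: 85.5
grip_force: 0.0
```

```bash
python3 - <<'E'
from h import *
def pane(s,u,v,w,h,k): return cv2.resize(s[v:v+h,u:u+w,::-1],None,fx=k,fy=k,interpolation=cv2.INTER_CUBIC)
old=np.load('top.npz')
T=snap('top');S=snap('side'); print(sensors.sense()['time'])
cv2.imwrite('pics/j.png',np.hstack([pane(np.array(T['pixels']),245,165,95,60,4),pane(np.array(S['pixels']),240,205,90,60,4)]))
E
```

```text
22.4
```

View pics/j.png

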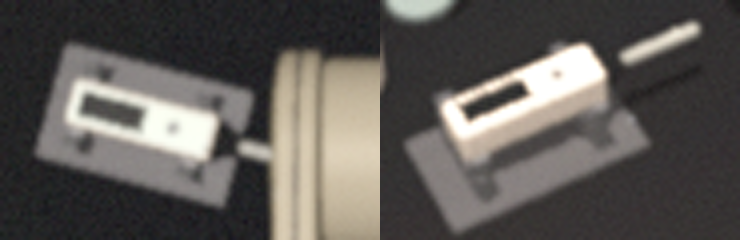

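The wand lies in the forks as before: in the side half the handle is at (525,100) and the tip at (698,29), the same as in the first crop. Handing in.

```bash
python3 -c "
from bench import job
print(job.hand_in())"
```

```text
the job is handed in; nothing more can be done
None
```

I held the wand about 1 cm off the port for over 2 s, swept it along the whole seam at about 3 cm/s, then laid it back in its rest as it lay. I saw no sign of it touching the cell or of other bench items moving; the job is handed in at about 22 s, and the hand-in returned no verdict.

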